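# Turn a moulded shaft over in the V-block and weigh it

## Task

Put the shaft with the green ends on the scale: take it from the sloping rack by its free upper end, lay it in the middle of the pair of V supports and let go of it there. Then take it again by its middle, lift it and lay it down flat in the blue tray on the scale, keeping hold until it is down in the tray. Leave the shaft with the orange ends in the rack.

Things in the scene. Friction and masses are not known exactly. Their poses are not given: they have to be found in the camera images.
- green_shaft: Shaft to weigh, 80 g, 220 mm long: white round middle (18 mm thick, 148 mm long), green ends (18 mm square, 36 mm long). Origin in its centre, x along it. Starts sloping 25 degrees in a slot of a fixed rack: +x end down, away from the robot, against a stop; -x end up, two flats upright; centre 105 mm over the table. Its upper 95 mm stand free for gripping; the rest lies between cheeks; it lifts straight up out.
- orange_shaft: Bystander: an identical shaft with orange ends, in the other slot of the same rack, 90 mm beside and parallel. Origin in its centre, x along it. The slots are open above, 24 mm wide between 7 mm cheeks that rise 4 mm above the shaft.
- v_seat (a point): Where the shaft's centre rests in the fixed steel V-block, 73 mm over the table. x runs along the groove, roughly away from the robot; z up. Two 90 degree Vs, each 20 mm long, stand 42 mm either side of this point: 64 mm are open between them for fingers, and the shaft's ends beyond 52 mm overhang free. Vs 57 mm wide at the top, 15 mm above this point; 72 mm overall; base plate 130 x 76 x 12 mm on the table.
- tray_floor (a point): Centre of the inner floor of the blue tray on the fixed grey bench scale, 75 mm over the table. Inside, the tray is 300 mm along x (roughly away from the robot) and 200 mm along y; walls 5 mm thick rise 35 mm above the floor. z up. A shaft lying in it has its centre 9 mm above this point.
There are look-alikes about, which are no part of the job. What is shaped like the green_shaft but purple is not meant. There is more than one size of the part that bears v_seat; the job needs the smaller.

How it is judged (in metres and radians):
On the way, in this order (a step that is already met when the one before it is completed fails the run):
1. held by its upper end (grasp point 45 mm or more from its centre towards that end), the green shaft is moved 40 mm or more from its place in the rack (x of the grasp point in the frame of green_shaft below -0.045 m and contact force between the fingers and green_shaft above 0.5 N and distance of green_shaft from where it was at the start of the episode above 0.04 m), for 0.1 s.
2. the green shaft rests in both V supports, its centre within 25 mm of the middle of the V-block along the groove, released and at rest (x of green_shaft in the frame of v_seat between -0.025 and 0.025 m and y of green_shaft in the frame of v_seat between -0.008 and 0.008 m and z of green_shaft in the frame of v_seat between -0.006 and 0.008 m and angle between the x axis of green_shaft and the x axis of v_seat, either way round below 0.15 rad and contact force between the fingers and green_shaft below 0.05 N and linear speed of green_shaft below 0.03 m/s), for 0.2 s.
3. held by its middle (grasp point within 35 mm of its centre along it), the green shaft is lifted 30 mm or more out of the V-block (x of the grasp point in the frame of green_shaft between -0.035 and 0.035 m and contact force between the fingers and green_shaft above 0.5 N and z of green_shaft in the frame of v_seat above 0.03 m), for 0.1 s.
4. still held, the green shaft is down in the tray, its centre less than 40 mm above the tray floor (x of green_shaft in the frame of tray_floor between -0.06 and 0.06 m and y of green_shaft in the frame of tray_floor between -0.095 and 0.095 m and z of green_shaft in the frame of tray_floor below 0.04 m and contact force between the fingers and green_shaft above 0.5 N), for 0.05 s.
At the end, for the whole second after the job is handed in: The green-ended shaft lies flat (within 10 degrees of level) on the floor of the blue tray, wholly inside it (centre within 60 mm of the tray's middle along x and 95 mm along y, 4 to 18 mm above its floor), released and at rest; the orange-ended shaft is within 15 mm of where it started (x of green_shaft in the frame of tray_floor between -0.06 and 0.06 m and y of green_shaft in the frame of tray_floor between -0.095 and 0.095 m and z of green_shaft in the frame of tray_floor between 0.004 and 0.018 m and angle between green_shaft's own x axis and vertical between 1.4 and 1.74 rad and contact force between the fingers and green_shaft below 0.05 N and linear speed of green_shaft below 0.03 m/s and distance of orange_shaft from where it was at the start of the episode below 0.015 m); the robot touches nothing.
It fails at once if the orange-ended shaft is moved by more than 15 mm (distance of orange_shaft from where it was at the start of the episode above 0.015 m).
It also fails if it takes over 54 s, if anything falls off the work surface, if the arm or the gripper's body presses on something with over 40 N, if the wrist force passes 120 N, or if a joint passes its speed limit or range.

## Robot

A 7-joint arm with a two-finger parallel gripper is mounted at the origin on the work surface. World frame = base frame: x ahead of the robot, y to its left, z up, the work surface at z = 0. Lengths are in mm, angles in degrees, forces in N, time in s.
With the tool pointing down it reaches from about 350 to 900 mm from the base axis. Payload 19.9 kg.
Tool frame: the origin (TCP) lies at the very end of the fingers, on their centre line; the grasp point (between the pads) lies pinch_z behind it (pinch_z is the distance from the TCP to the grasp point, in mm); x points along the fingers, y is the direction in which the jaws open and shut, and the axes are right-handed (so a half turn about x gives the same grasp; the last joint's range is limited). The gripper opens to 94 mm and grips with 3 to 60 N. Pads are 16 mm wide; open, the fingers measure 119 mm over their backs; the gripper's body (75 mm by 177 mm) begins 78 mm behind the grasp point.
Start: joints at [-78.753, 23.915, -0.59, 92.452, 0.269, 63.638, -3.037], TCP at [147.219, 607.392, 205.425] pointing down, gripper open.
Joint ranges: [-161.28, 161.28], [-22.2, 115.67], [-73.04, 71.86], [3.21, 147.25], [-68.34, 248.33], [10.77, 114.83], [-161.83, 161.83]. Speed limits (degrees/s): [108.29, 108.29, 136.94, 136.94, 172.46, 172.46, 172.46].

## Interface

Orientations are given as [roll, pitch, yaw] about the fixed x, y, z axes, in that order (R = Rz(yaw) Ry(pitch) Rx(roll)).
In Python, from station import state, snapshot, get_calibration, job_done, boxes_of, pinch_z gives the robot as it stands.
- The arm moves only by the tool jog_arm, never from a script. Its argument "motion" is a list of rows, each an object with "rotation": the turn, a rotation vector about the tool's x, y, z in degrees, a list of three; "translation": the shift along the tool's x, y, z in cm, a list of three; "hand": the finger opening in cm, from 0 to 9.4. In form: [{"rotation": [wx, wy, wz], "translation": [dx, dy, dz], "hand": hand}, ...]. A call has 1 to 12 rows; each row shifts and turns the commanded pose from where the row before left it, along the tool's axes as they then stand; what a row does not reach is not made up. A row lasts 1/12 s, in which the tool goes at most 41.7 mm and 7.16 degrees, less where a joint would pass 70% of its speed; a pose out of reach is approached as far as the arm can. A call with a gripper value outside its range is refused whole. The fingers move at their own pace and stop on an object; "grip_force" is the grip in N (left out, the last holds). Time passes only in rows, so rows that do not move let the fingers close. It gives the time, the measured TCP pose, the force and the opening at its end, in the units of the state.
- state(): the state, without advancing time (a new reading comes with each control period).
- snapshot(name): name is "scene" or "top"; returns (picture, depth): 384x512x3 uint8, blue, green, red; 384x512 float32, mm along the optical axis (not along the pixel's ray), 0 where there is no reading.
- get_calibration(name): a dict with "K" (3x3 intrinsics, pixels), "rvec" (rotation vector, rad) and "tvec" (3), from world to camera coordinates, as OpenCV has them. Camera axes: x right, y down, z forward; pixel columns grow to the right and rows downward; lengths in mm; the calibration is good to about 2 mm. A picture is of the moment at which its call begins. get_calibration takes no time and is no camera call.
- job_done(): hands the job in, once; it reports no verdict.
Trained networks look in the newest picture that a camera, given by its name, has taken for a name from the list of things; names that differ only in an ending like _2 or _b are one class to them, and where a whole thing is asked for, a point or a joint stands for the part that bears it (a point fixed in the world has none). Each returns a list of dicts, best first, with "conf" (0 to 1); they miss things now and then, are a little off and sometimes report something else, mostly with a low value. They report only what shows in the picture. A call takes as long as a camera call. They do not tell look-alikes from the thing itself.
- boxes_of(label, camera): "bbox" ([left, top, right, bottom] in pixels, round what is visible of it).
The state is a dict: "t": time; "joints": joint angles; "joint_velocities": joint speeds; "effort": joint torques, N m; "tcp_pos": TCP position; "orientation": TCP orientation; "ft_force": force on the tool from outside, world axes, zero at the start; "ft_torque": the same for the moment, N m; "finger_gap": finger opening in mm.
Only numpy, scipy, OpenCV 4.12 (cv2) and the standard library are available. Lean on these libraries where they do the work, as an engineer would, in place of code of your own. Each camera call takes 0.05 s, during which the arm holds its last target. There are 200 camera calls.

## Working session

There is one attempt and no reset: what is moved stays moved. The work goes in short steps, Python scripts to look and compute and a tool call to move; the robot and the scene stay as the last step left them, time stands still between calls to the robot, and variables do not carry over. Pictures are saved under pics/ and viewed, about 8 in all and at most 12, crops included, and the job is handed in when it is done.

Besides the shell and the picture viewer there is one more tool, called after "Emit:" as name(argument=value, ...) on one line, values as JSON. jog_arm: Moves the arm, as the interface text tells. Its arguments: {"type":"object","properties":{"motion":{"type":"array"},"grip_force":{"type":"number"}},"required":["motion"]}

```bash
mkdir -p pics; ls; cat > h.py <<'E'
import numpy as np,cv2
from scipy.spatial.transform import Rotation as R
from station import *
def cam(n):
    c=get_calibration(n);K=np.array(c["K"],float).reshape(3,3);Rm=cv2.Rodrigues(np.array(c["rvec"],float))[0];t=np.array(c["tvec"],float).ravel();return K,Rm,t
def cloud(n,d):
    K,Rm,t=cam(n);v,u=np.mgrid[:d.shape[0],:d.shape[1]]
    p=np.stack([(u-K[0,2])/K[0,0]*d,(v-K[1,2])/K[1,1]*d,d],-1)
    return (p-t)@Rm
E
python3 - <<'E'
from h import *
print(pinch_z() if callable(pinch_z) else pinch_z,state())
for n in("scene","top"):
    p,d=snapshot(n);cv2.imwrite(f"pics/{n}0.png",p);np.savez(f"{n}0.npz",p=p,d=d)
    K,Rm,t=cam(n);print(n,K[0,0],-Rm.T@t)
    for l in("green_shaft","orange_shaft","v_seat","tray_floor"):print(l,[(b["bbox"],round(b["conf"],2)) for b in boxes_of(l,n)])
E
```

```text
pics
18.8 {'t': 0.0, 'joints': array([-78.75513964,  23.94914922,  -0.59130838,  92.48460181,
         0.26794241,  63.63897032,  -3.03903208]), 'joint_velocities': array([-0.04284723, -0.08357953, -0.03102192,  0.03161032,  0.06638102,
       -0.07165776, -0.01637032]), 'effort': array([-2.46277041e-04, -8.51241875e+01,  6.39010426e-01, -4.25989079e+01,
       -4.87573701e-02,  1.88109884e-02,  1.19651381e-04]), 'tcp_pos': array([147.11032146, 607.0507342 , 204.8198821 ]), 'orientation': array([ -87.03490619,   89.92866046, -100.6591222 ]), 'ft_force': array([-0.94931574, -1.21090186,  0.66739811]), 'ft_torque': array([ 0.01624415, -0.00056678,  0.00642362]), 'finger_gap': 93.9473989699374}
scene 398.6255162494268 [1093.47688888  617.31887655  909.86961483]
green_shaft [([302.6, 330.4, 399.7, 356.5], 0.89), ([235.0, 222.5, 295.7, 290.8], 0.75)]
orange_shaft [([259.3, 242.3, 322.9, 315.4], 0.66)]
v_seat [([180.3, 106.7, 229.5, 159.6], 0.84), ([168.0, 206.4, 217.4, 257.8], 0.69)]
tray_floor [([65.5, 133.4, 188.1, 245.5], 0.67)]
top 497.82523963756176 [ 127.0292801    53.32911259 1649.60287069]
green_shaft [([316.9, 77.4, 408.6, 195.3], 0.71), ([90.6, 124.8, 148.7, 164.4], 0.68)]
orange_shaft [([159.7, 107.2, 177.6, 163.8], 0.84)]
v_seat [([258.6, 117.6, 287.2, 160.1], 0.95), ([348.1, 219.6, 389.7, 279.3], 0.55)]
tray_floor [([316.0, 80.4, 404.5, 195.1], 0.95)]
```

View pics/top0.png

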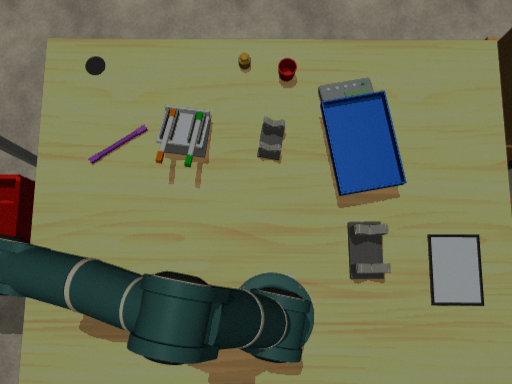

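View pics/scene0.png

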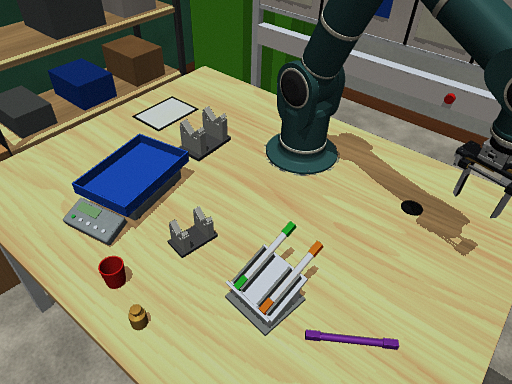

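The top view shows the rack at about (185,133), with the green end at (189,160) and the orange end at (160,156). The small V-block is at (272,138), the big one at (368,250) and the tray at (362,143). The purple look-alike is at (118,144). Next I measure each from the depth data.

```bash
cat > m.py <<'E'
from h import *
def rect(P,name):
    r=cv2.minAreaRect(P[:,:2].astype(np.float32));print(name,len(P),np.round(r[0],1),np.round(r[1],1),round(r[2],1),"z",np.round(np.percentile(P[:,2],[5,50,95]),1))
for n in("top","scene"):
    f=np.load(n+"0.npz");p,d=f["p"],f["d"];W=cloud(n,d);h=cv2.cvtColor(p,cv2.COLOR_BGR2HSV);ok=d>0
    print(n)
    def box(b):
        m=np.zeros(d.shape,bool);m[b[1]:b[3],b[0]:b[2]]=1;return m&ok
    rk=box((150,95,215,175) if n=="top" else (220,215,330,330))
    for c,lo,hi in(("green",50,75),("orange",8,20)):
        m=rk&(h[...,0]>=lo)&(h[...,0]<=hi)&(h[...,1]>150)&(W[...,2]>40)
        k,lab,st,cen=cv2.connectedComponentsWithStats(m.astype(np.uint8))
        for i in range(1,k):
            if st[i,4]>8:
                q=W[lab==i];print(c,st[i,4],np.round(cen[i]),np.round(q.mean(0),1),"min",np.round(q.min(0),1),"max",np.round(q.max(0),1))
    for nm,b in(("V",(252,110,295,168) if n=="top" else (160,200,224,262)),("bigV",(340,212,396,285) if n=="top" else (174,100,236,164))):
        q=W[box(b)];rect(q[(q[:,2]>6)],nm+" all");rect(q[(q[:,2]>6)&(q[:,2]<20)],nm+" base");rect(q[(q[:,2]>60)],nm+" top")
    m=box((300,70,415,205) if n=="top" else (60,125,195,235))&(h[...,0]>105)&(h[...,0]<125)&(h[...,1]>150)
    q=W[m];rect(q[q[:,2]>60],"tray");rect(q[q[:,2]>95],"tray rim");rect(q[(q[:,2]<80)&(q[:,2]>60)],"floor")
E
python3 m.py; python3 - <<'E'
import cv2
t=cv2.imread("pics/top0.png")[90:180,140:300];cv2.imwrite("pics/c1.png",cv2.resize(t,None,fx=5,fy=5,interpolation=cv2.INTER_CUBIC))
E
```

```text
top
green 45 [199. 116.] [644.2 238.9  74.7] min [628.9 230.5  55.5] max [659.2 249.4  85.7]
green 71 [188. 161.] [473.8 260.9 152.1] min [457.6 252.2 140.7] max [493.9 270.1 163. ]
orange 46 [172. 112.] [654.5 328.9  76.1] min [639.  318.5  57.8] max [668.7 342.2  91. ]
orange 77 [159. 157.] [485.3 349.7 152.2] min [468.7 340.3 131.2] max [504.5 360.7 164. ]
V all 1009 [587.2  -7.2] [201.  144.5] 0.3 z [ 6.7 16.7 86. ]
V base 549 [587.2  -7.2] [201.  144.5] 0.3 z [ 6.5 10.9 17.7]
V top 309 [582.1   1.7] [ 71.9 106.2] 80.6 z [62.7 76.6 89.3]
bigV all 2246 [ 219.5 -316.4] [181.2 239.8] 88.0 z [  7.4  20.5 121.3]
bigV base 1059 [ 219.5 -316.4] [181.2 239.8] 88.0 z [ 6.6 15.6 19.6]
bigV top 735 [ 211.9 -305.8] [147.8 102.7] 1.4 z [ 74.3 107.2 125.8]
tray 6305 [ 551.  -289.3] [310.  212.8] 10.7 z [ 70.5  76.9 108.8]
tray rim 739 [ 551.  -289.3] [310.  212.8] 10.7 z [ 96.9 108.  116. ]
floor 4601 [ 552.2 -294. ] [307.6 196. ] 10.3 z [69.9 75.4 79.3]
scene
green 109 [289. 228.] [479.1 265.7 149.3] min [462.6 253.5 133.1] max [494.4 274.8 158.4]
green 100 [240. 282.] [645.4 242.6  73.4] min [628.5 230.6  54.5] max [661.1 253.2  83.5]
orange 116 [315. 248.] [490.3 354.  150. ] min [473.7 342.7 133.2] max [506.9 363.8 161.5]
orange 120 [266. 305.] [655.9 331.4  73.3] min [640.4 319.5  49. ] max [673.5 343.   83.2]
V all 1278 [583.    4.6] [ 79.6 129.7] 79.9 z [ 9.3 32.8 83.4]
V base 533 [583.    4.6] [ 79.6 129.7] 79.9 z [ 8.4 11.6 17.3]
V top 393 [582.3   5. ] [ 73.9 106.3] 80.3 z [61.4 72.9 86.7]
bigV all 1820 [ 173.3 -339.6] [578.5 236.5] 48.2 z [ 13.2  68.8 116.2]
bigV base 392 [ 185.4 -438.4] [388.8 233.3] 88.6 z [ 7.1 15.9 19.2]
bigV top 1006 [ 297.4 -288.9] [336.3 126.3] 10.4 z [ 64.3  93.2 120. ]
tray 5146 [ 550.5 -286.3] [314.9 214.7] 10.2 z [ 72.   76.2 108.3]
tray rim 1089 [ 550.8 -286.3] [314.2 214.5] 10.2 z [ 96.  104.6 110.9]
floor 3233 [ 550.7 -285.9] [312.4 213.6] 10.0 z [71.5 74.6 78. ]
```

View pics/c1.png

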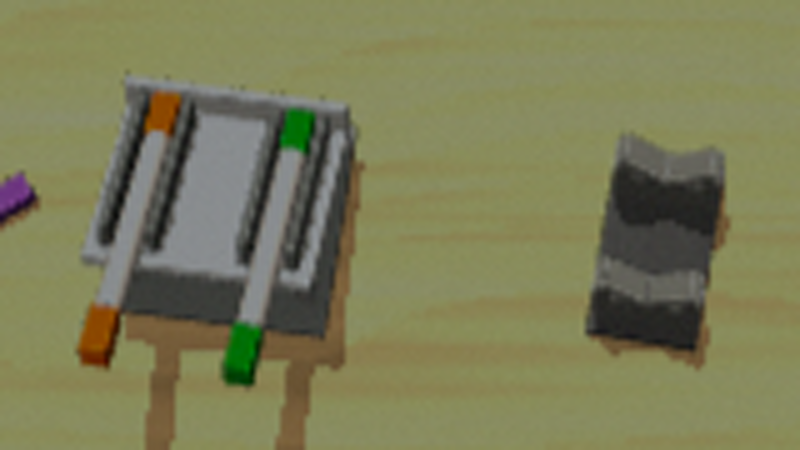

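Cameras agree within about 4 mm, and every height and size matches what was given. I'll use:

| Item | Position (mm) | Yaw (deg) |
|---|---|---|
| Green shaft centre | (560.5, 252.5, 105) | -7.5 |
| v_seat | (582.3, 3.5, 73) | -9.9 |
| Tray | (551, -288) | +10.4 |

The next step is the planning helper.

```bash
cat >> h.py <<'E'
def frame(yaw,slope=0):
    """tool pose across a shaft with heading yaw and downward slope, fingers normal to it"""
    y,s=np.radians([yaw,slope]);u=np.array([np.cos(s)*np.cos(y),np.cos(s)*np.sin(y),-np.sin(s)])
    j=np.array([-np.sin(y),np.cos(y),0]);a=-np.cross(u,j);c=R.from_euler("xyz",state()["orientation"],degrees=True).as_matrix()
    if c[:,1]@j<0:j=-j
    return u,np.stack([a,j,np.cross(a,j)],1)
def plan(T,pts):
    s=state();c=R.from_euler("xyz",s["orientation"],degrees=True).as_matrix();p=s["tcp_pos"]
    rv=R.from_matrix(c.T@T).as_rotvec(degrees=True);print("joints",np.round(s["joints"],1),"t",round(s["t"],2),"gap",round(s["finger_gap"],1),"F",np.round(s["ft_force"],1));print("tcp",np.round(p,1),"rotvec",np.round(rv,2),"n>=",np.ceil(np.linalg.norm(rv)/7))
    for q in pts:
        d=(T.T@(np.array(q)-p))/10;print("to",np.round(q,1),"shift cm",np.round(d,2),"n>=",np.ceil(np.linalg.norm(d)/4));p=np.array(q,float)
E
python3 - <<'E'
from h import *
u,T=frame(-7.5,25);print(u,T)
g=np.array([560.5,252.5,105])-85*u
tcp=g+T[:,0]*14   # tcp 14 mm past shaft axis
plan(T,[[147,607,300],tcp-T[:,0]*120,tcp-T[:,0]*50,tcp])
E
```

```text
[ 0.8985542  -0.1182969  -0.42261826] [[-0.4190027   0.13052619  0.8985542 ]
 [ 0.05516275  0.99144486 -0.1182969 ]
 [-0.90630779  0.         -0.42261826]]
joints [-78.8  23.9  -0.6  92.5   0.3  63.6  -3. ] t 0.5 gap 94.2 F [-0.  -0.1 -0.2]
tcp [147.2 607.4 205.4] rotvec [-6.03 24.98 -1.33] n>= 4.0
to [147 607 300] shift cm [-8.57 -0.04 -4.01] n>= 3.0
to [528.5 256.7 237. ] shift cm [-12.21 -29.75  41.09] n>= 14.0
to [499.2 260.6 173.5] shift cm [ 7. -0.  0.] n>= 2.0
to [478.3 263.3 128.2] shift cm [ 5. -0.  0.] n>= 2.0
```

Emit:
jog_arm(motion=[{"rotation": [-1.5,6.25,-0.33],"translation": [0,0,0],"hand": 9.4},{"rotation": [-1.5,6.25,-0.33],"translation": [0,0,0],"hand": 9.4},{"rotation": [-1.5,6.25,-0.33],"translation": [0,0,0],"hand": 9.4},{"rotation": [-1.5,6.25,-0.33],"translation": [0,0,0],"hand": 9.4},{"rotation": [0,0,0],"translation": [-2.8,0,-1.3],"hand": 6},{"rotation": [0,0,0],"translation": [-2.8,0,-1.3],"hand": 6},{"rotation": [0,0,0],"translation": [-2.8,0,-1.3],"hand": 6},{"rotation": [0,0,0],"translation": [-0.7,-1.7,2.35],"hand": 6},{"rotation": [0,0,0],"translation": [-0.7,-1.7,2.35],"hand": 6},{"rotation": [0,0,0],"translation": [-0.7,-1.7,2.35],"hand": 6},{"rotation": [0,0,0],"translation": [-0.7,-1.7,2.35],"hand": 6},{"rotation": [0,0,0],"translation": [0,0,0],"hand": 6}], grip_force=40)

```text
t: 1.5
tcp_pos: [239.8, 523.6, 282.9]
orientation: [-179.8, 65.1, 172.3]
ft_force: [0.6, -0.8, -0.3]
finger_gap: 59.7
```

```bash
cat > rk.py <<'E'
from h import *
u,T=frame(-7.5,25)
g=np.array([560.5,252.5,105])-85*u
tcp=g+T[:,0]*14
plan(T,[tcp-T[:,0]*100,tcp])
E
python3 rk.py
```

```text
joints [-52.6  22.5  -4.4  88.3 -20.9  81.1  30.7] t 1.5 gap 59.7 F [ 0.6 -0.8 -0.3]
tcp [239.8 523.6 282.9] rotvec [-0.42  0.09 -0.09] n>= 1.0
to [520.2 257.8 218.9] shift cm [ -7.41 -22.7   31.04] n>= 10.0
to [478.3 263.3 128.2] shift cm [10.  0.  0.] n>= 3.0
```

Emit:
jog_arm(motion=[{"rotation": [-0.42,0,0],"translation": [-0.67,-2.06,2.82],"hand": 6},{"rotation": [0,0,0],"translation": [-0.67,-2.06,2.82],"hand": 6},{"rotation": [0,0,0],"translation": [-0.67,-2.06,2.82],"hand": 6},{"rotation": [0,0,0],"translation": [-0.67,-2.06,2.82],"hand": 6},{"rotation": [0,0,0],"translation": [-0.67,-2.06,2.82],"hand": 6},{"rotation": [0,0,0],"translation": [-0.67,-2.06,2.82],"hand": 6},{"rotation": [0,0,0],"translation": [-0.67,-2.06,2.82],"hand": 6},{"rotation": [0,0,0],"translation": [-0.67,-2.06,2.82],"hand": 6},{"rotation": [0,0,0],"translation": [-0.67,-2.06,2.82],"hand": 6},{"rotation": [0,0,0],"translation": [-0.67,-2.06,2.82],"hand": 6},{"rotation": [0,0,0],"translation": [-0.67,-2.06,2.82],"hand": 6},{"rotation": [0,0,0],"translation": [0,0,0],"hand": 6}])

```text
t: 2.5
tcp_pos: [520.2, 257.6, 216.8]
orientation: [-179.9, 65.0, 172.5]
ft_force: [0.6, -0.7, -0.6]
finger_gap: 60.1
```

```bash
python3 rk.py; python3 -c "
from h import *
p,d=snapshot('scene');c=p[150:330,190:420];cv2.imwrite('pics/s1.png',cv2.resize(c,None,fx=3,fy=3))"
```

```text
joints [-26.2  32.9   5.7  81.3 -14.6  88.4  64.9] t 2.5 gap 60.1 F [ 0.6 -0.7 -0.6]
tcp [520.2 257.6 216.8] rotvec [-0.08  0.02  0.01] n>= 1.0
to [520.2 257.8 218.9] shift cm [-0.18  0.02 -0.09] n>= 1.0
to [478.3 263.3 128.2] shift cm [10.  0.  0.] n>= 3.0
```

View pics/s1.png

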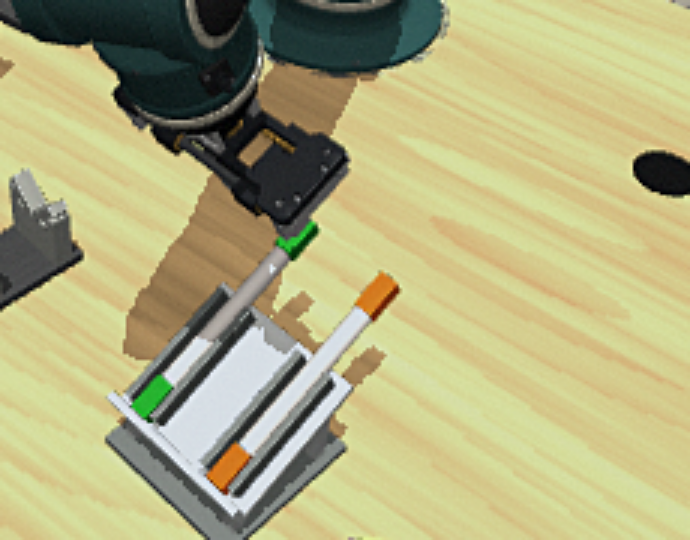

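The gripper is above the green upper end (crop at 298,240) with the orange shaft clear at (380,295). I'll go down and close.

Emit:
jog_arm(motion=[{"rotation": [0,0,0],"translation": [2.5,0,0],"hand": 6},{"rotation": [0,0,0],"translation": [2.5,0,0],"hand": 6},{"rotation": [0,0,0],"translation": [2.4,0,0],"hand": 6},{"rotation": [0,0,0],"translation": [2.4,0,0],"hand": 6},{"rotation": [0,0,0],"translation": [0,0,0],"hand": 6},{"rotation": [0,0,0],"translation": [0,0,0],"hand": 1},{"rotation": [0,0,0],"translation": [0,0,0],"hand": 1},{"rotation": [0,0,0],"translation": [0,0,0],"hand": 1},{"rotation": [0,0,0],"translation": [0,0,0],"hand": 1},{"rotation": [0,0,0],"translation": [0,0,0],"hand": 1},{"rotation": [0,0,0],"translation": [0,0,0],"hand": 1},{"rotation": [0,0,0],"translation": [0,0,0],"hand": 1}], grip_force=40)

```text
t: 3.55
tcp_pos: [475.2, 268.8, 130.0]
orientation: [179.6, 65.0, 172.5]
ft_force: [-0.4, -4.5, 0.3]
finger_gap: 18.6
```

```bash
python3 rk.py
```

```text
joints [-27.9  34.1   4.4  91.6 -15.6  76.8  65.7] t 3.55 gap 18.6 F [-0.4 -4.5  0.3]
tcp [475.2 268.8 130. ] rotvec [ 0.38 -0.01 -0.02] n>= 1.0
to [520.2 257.8 218.9] shift cm [-10.    -0.5    0.41] n>= 3.0
to [478.3 263.3 128.2] shift cm [10.  0.  0.] n>= 3.0
```

Gripped: the gap is 18.6 mm, and the arm was pulled about 5 mm in y onto the shaft. Now lift straight up.

Emit:
jog_arm(motion=[{"rotation": [0,0,0],"translation": [-0.9,0,-0.42],"hand": 1},{"rotation": [0,0,0],"translation": [-0.9,0,-0.42],"hand": 1},{"rotation": [0,0,0],"translation": [-1.8,0,-0.84],"hand": 1},{"rotation": [0,0,0],"translation": [-1.8,0,-0.84],"hand": 1},{"rotation": [0,0,0],"translation": [-1.8,0,-0.84],"hand": 1},{"rotation": [0,0,0],"translation": [-1.8,0,-0.84],"hand": 1},{"rotation": [0,0,0],"translation": [-1.8,0,-0.84],"hand": 1},{"rotation": [0,0,0],"translation": [-1.8,0,-0.84],"hand": 1},{"rotation": [0,0,0],"translation": [0,0,0],"hand": 1},{"rotation": [0,0,0],"translation": [0,0,0],"hand": 1}])

```text
t: 4.38
tcp_pos: [475.4, 268.9, 270.4]
orientation: [179.3, 65.1, 172.3]
ft_force: [0.4, 0.7, -1.8]
finger_gap: 17.8
```

```bash
cat > v.py <<'E'
from h import *
V=np.array([582.3,4.5,73]);u,T=frame(-9.9,0)
g=V-85*u; up=np.array([0,0,1.])
tcp=g+T[:,0]*14
z=state()["tcp_pos"][2]
plan(T,[np.r_[tcp[:2],z],tcp+40*up,tcp])
E
python3 v.py; python3 -c "
from h import *
p,d=snapshot('scene');np.savez('s2.npz',p=p,d=d);c=p[130:330,150:420];cv2.imwrite('pics/s2.png',cv2.resize(c,None,fx=2.5,fy=2.5))"
```

```text
joints [-28.3  26.4   5.   84.4 -14.8  91.   62.1] t 4.38 gap 17.8 F [ 0.4  0.7 -1.8]
tcp [475.4 268.9 270.4] rotvec [  2.78 -24.89   0.32] n>= 4.0
to [498.6  19.1 270.4] shift cm [  0.   -24.21   6.58] n>= 7.0
to [498.6  19.1  99. ] shift cm [17.14  0.    0.  ] n>= 5.0
to [498.6  19.1  59. ] shift cm [4. 0. 0.] n>= 1.0
```

View pics/s2.png

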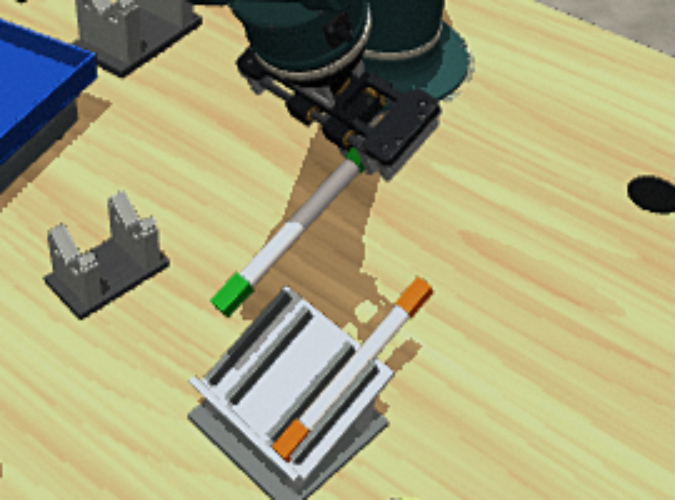

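The shaft is held out of the rack and the orange one is untouched. Now level it, turn it to the groove's heading and carry it over the V-block.

Emit:
jog_arm(motion=[{"rotation": [0.7,-6.22,0.08],"translation": [0,0,0],"hand": 1},{"rotation": [0.7,-6.22,0.08],"translation": [0,0,0],"hand": 1},{"rotation": [0.7,-6.22,0.08],"translation": [0,0,0],"hand": 1},{"rotation": [0.7,-6.22,0.08],"translation": [0,0,0],"hand": 1},{"rotation": [0,0,0],"translation": [0,-3.46,0.94],"hand": 1},{"rotation": [0,0,0],"translation": [0,-3.46,0.94],"hand": 1},{"rotation": [0,0,0],"translation": [0,-3.46,0.94],"hand": 1},{"rotation": [0,0,0],"translation": [0,-3.46,0.94],"hand": 1},{"rotation": [0,0,0],"translation": [0,-3.46,0.94],"hand": 1},{"rotation": [0,0,0],"translation": [0,-3.46,0.94],"hand": 1},{"rotation": [0,0,0],"translation": [0,-3.46,0.94],"hand": 1},{"rotation": [0,0,0],"translation": [0,0,0],"hand": 1}])

```text
t: 5.43
tcp_pos: [497.8, 11.9, 268.8]
orientation: [-127.6, 89.7, -137.9]
ft_force: [0.6, -0.3, -1.6]
finger_gap: 17.4
```

```bash
python3 v.py
```

```text
joints [-20.3   7.5  16.8 106.   -2.2  67.   76.9] t 5.43 gap 17.4 F [ 0.6 -0.3 -1.6]
tcp [497.8  11.9 268.8] rotvec [-0.46 -0.16  0.2 ] n>= 1.0
to [498.6  19.1 268.8] shift cm [ 0.    0.72 -0.05] n>= 1.0
to [498.6  19.1  99. ] shift cm [16.98  0.    0.  ] n>= 5.0
to [498.6  19.1  59. ] shift cm [4. 0. 0.] n>= 1.0
```

Emit:
jog_arm(motion=[{"rotation": [-0.46,-0.16,0.2],"translation": [0,0.72,-0.05],"hand": 1},{"rotation": [0,0,0],"translation": [3,0,0],"hand": 1},{"rotation": [0,0,0],"translation": [3,0,0],"hand": 1},{"rotation": [0,0,0],"translation": [3,0,0],"hand": 1},{"rotation": [0,0,0],"translation": [3,0,0],"hand": 1},{"rotation": [0,0,0],"translation": [3,0,0],"hand": 1},{"rotation": [0,0,0],"translation": [0,0,0],"hand": 1},{"rotation": [0,0,0],"translation": [0,0,0],"hand": 1}])

```text
t: 6.1
tcp_pos: [498.0, 26.6, 118.5]
orientation: [167.5, 89.8, 158.0]
ft_force: [1.0, 0.0, -0.0]
finger_gap: 17.6
```

```bash
python3 v.py; python3 - <<'E'
from h import *
for n in("top","scene"):
    p,d=snapshot(n);np.savez(n+"3.npz",p=p,d=d);W=cloud(n,d);h=cv2.cvtColor(p,cv2.COLOR_BGR2HSV)
    z=W[...,2]
    g=(h[...,0]>=50)&(h[...,0]<=75)&(h[...,1]>150)&(d>0)&(z>60)&(abs(W[...,0]-600)<200)&(abs(W[...,1])<100)
    k,lab,st,cen=cv2.connectedComponentsWithStats(g.astype(np.uint8))
    for i in range(1,k):
        if st[i,4]>8:q=W[lab==i];print(n,st[i,4],np.round(cen[i]),"med",np.round(np.median(q,0),1),q.min(0).round(1),q.max(0).round(1))
    if n=="scene":s=cv2.resize(p[170:280,140:290],None,fx=4,fy=4)
    else:t=cv2.resize(p[85:195,220:350],None,fx=4,fy=4)
cv2.imwrite("pics/c3.png",np.vstack([s[:300],np.pad(t[100:400],((0,0),(0,s.shape[1]-t.shape[1]),(0,0)))]))
E
```

```text
joints [-19.4  17.8  15.1 115.2  -6.3  47.9  79.8] t 6.1 gap 17.6 F [ 1.  0. -0.]
tcp [498.   26.6 118.5] rotvec [ 0.48 -0.15 -0.03] n>= 1.0
to [498.6  19.1 118.5] shift cm [ 0.   -0.73  0.18] n>= 1.0
to [498.6  19.1  99. ] shift cm [1.95 0.   0.  ] n>= 1.0
to [498.6  19.1  59. ] shift cm [4. 0. 0.] n>= 1.0
top 46 [275.  99.] med [676.5  -5.2 140.8] [543.5 -17.8 132.5] [693.3  12.9 481.8]
scene 23 [214. 196.] med [508.   27.  140.7] [498.9  18.7 126.1] [514.   35.8 143.6]
scene 123 [161. 225.] med [6.772e+02 4.000e-01 1.395e+02] [658.6 -16.3 122.9] [694.4   8.1 143.9]
```

View pics/c3.png

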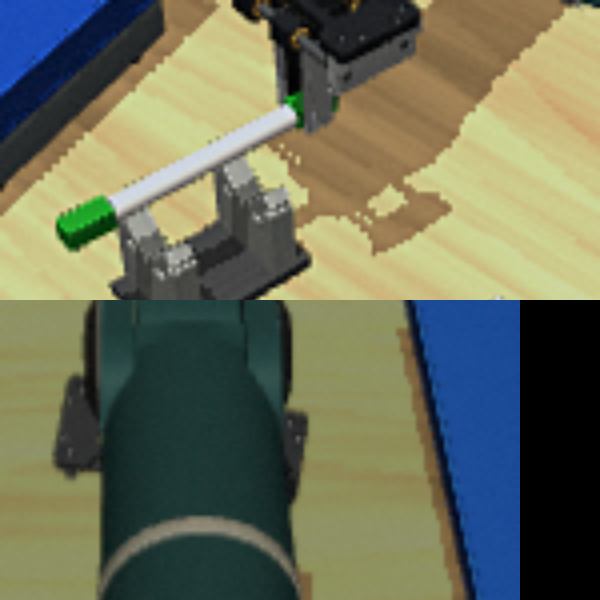

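Emit:
jog_arm(motion=[{"rotation": [0,0,0],"translation": [0,0,0],"hand": 1},{"rotation": [0,0,0],"translation": [0,0,0],"hand": 1},{"rotation": [0,0,0],"translation": [0,0,0],"hand": 1},{"rotation": [0,0,0],"translation": [0,0,0],"hand": 1},{"rotation": [0,0,0],"translation": [0,0,0],"hand": 1},{"rotation": [0,0,0],"translation": [0,0,0],"hand": 1}])

```text
t: 6.7
tcp_pos: [499.0, 26.1, 119.3]
orientation: [70.5, 89.9, 61.0]
ft_force: [-0.8, -1.1, -2.0]
finger_gap: 17.8
```

```bash
python3 v.py; python3 -c "
from h import *
print(state()['joint_velocities'].round(2))"
```

```text
joints [-19.4  17.7  15.1 115.2  -6.3  47.8  79.8] t 6.7 gap 17.8 F [-0.8 -1.1 -2. ]
tcp [499.   26.1 119.3] rotvec [ 0.43  0.03 -0.1 ] n>= 1.0
to [498.6  19.1 119.3] shift cm [ 0.   -0.69  0.08] n>= 1.0
to [498.6  19.1  99. ] shift cm [2.03 0.   0.  ] n>= 1.0
to [498.6  19.1  59. ] shift cm [4. 0. 0.] n>= 1.0
[ 0.    0.27  0.09  0.03  0.02 -0.09 -0.02]
```

Settled now. The shaft looks level, with its far tip at x≈693, so its centre is about 585. I'll correct y and lower it.

Emit:
jog_arm(motion=[{"rotation": [0.43,0,-0.1],"translation": [0,-0.35,0],"hand": 1},{"rotation": [0,0,0],"translation": [0,-0.35,0],"hand": 1},{"rotation": [0,0,0],"translation": [1,0,0],"hand": 1},{"rotation": [0,0,0],"translation": [1,0,0],"hand": 1},{"rotation": [0,0,0],"translation": [1,0,0],"hand": 1},{"rotation": [0,0,0],"translation": [1,0,0],"hand": 1},{"rotation": [0,0,0],"translation": [0.6,0,0],"hand": 1},{"rotation": [0,0,0],"translation": [0.5,0,0],"hand": 1},{"rotation": [0,0,0],"translation": [0,0,0],"hand": 1},{"rotation": [0,0,0],"translation": [0,0,0],"hand": 1},{"rotation": [0,0,0],"translation": [0,0,0],"hand": 1},{"rotation": [0,0,0],"translation": [0,0,0],"hand": 1}])

```text
t: 7.7
tcp_pos: [498.1, 19.2, 68.5]
orientation: [4.5, 89.9, -5.4]
ft_force: [0.5, 0.2, -0.9]
finger_gap: 17.9
```

```bash
python3 v.py
```

```text
joints [-17.8  22.3  14.4 117.2  -8.2  41.3  81.8] t 7.7 gap 17.9 F [ 0.5  0.2 -0.9]
tcp [498.1  19.2  68.5] rotvec [ 0.    0.06 -0.01] n>= 1.0
to [498.6  19.1  68.5] shift cm [0.   0.   0.05] n>= 1.0
to [498.6  19.1  99. ] shift cm [-3.05  0.    0.  ] n>= 1.0
to [498.6  19.1  59. ] shift cm [4. 0. 0.] n>= 1.0
```

Emit:
jog_arm(motion=[{"rotation": [0,0,0],"translation": [0.3,0,0],"hand": 1},{"rotation": [0,0,0],"translation": [0.3,0,0],"hand": 1},{"rotation": [0,0,0],"translation": [0.2,0,0],"hand": 1},{"rotation": [0,0,0],"translation": [0,0,0],"hand": 1},{"rotation": [0,0,0],"translation": [0,0,0],"hand": 1},{"rotation": [0,0,0],"translation": [0,0,0],"hand": 1}])

```text
t: 8.2
tcp_pos: [498.0, 18.5, 60.3]
orientation: [-26.1, 89.9, -36.0]
ft_force: [-1.6, -3.2, 6.7]
finger_gap: 17.8
```

```bash
python3 v.py; python3 -c "
from h import *
p,d=snapshot('scene');c=p[160:280,130:290];cv2.imwrite('pics/s4.png',cv2.resize(c,None,fx=4,fy=4))"
```

```text
joints [-17.6  23.2  14.2 117.4  -8.5  40.3  82.1] t 8.2 gap 17.8 F [-1.6 -3.2  6.7]
tcp [498.   18.5  60.3] rotvec [-0.04  0.06  0.03] n>= 1.0
to [498.6  19.1  60.3] shift cm [0.   0.07 0.05] n>= 1.0
to [498.6  19.1  99. ] shift cm [-3.87  0.    0.  ] n>= 1.0
to [498.6  19.1  59. ] shift cm [4. 0. 0.] n>= 1.0
```

View pics/s4.png

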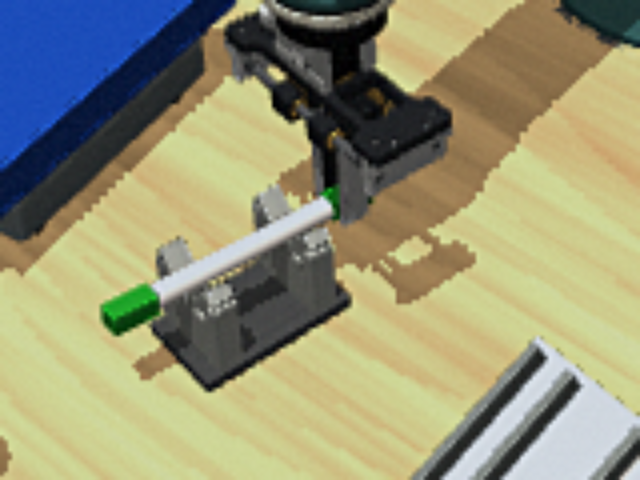

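The shaft sits in both Vs with 6.7 N of contact at the expected height. Release and back off upwards.

Emit:
jog_arm(motion=[{"rotation": [0,0,0],"translation": [0,0,0],"hand": 3},{"rotation": [0,0,0],"translation": [0,0,0],"hand": 5},{"rotation": [0,0,0],"translation": [0,0,0],"hand": 5},{"rotation": [0,0,0],"translation": [0,0,0],"hand": 5},{"rotation": [0,0,0],"translation": [-1,0,0],"hand": 5},{"rotation": [0,0,0],"translation": [-2,0,0],"hand": 5},{"rotation": [0,0,0],"translation": [-3,0,0],"hand": 5},{"rotation": [0,0,0],"translation": [-3,0,0],"hand": 5},{"rotation": [0,0,0],"translation": [0,0,0],"hand": 5},{"rotation": [0,0,0],"translation": [0,0,0],"hand": 5},{"rotation": [0,0,0],"translation": [0,0,0],"hand": 5}])

```text
t: 9.17
tcp_pos: [497.6, 19.2, 150.3]
orientation: [1.4, 90.0, -8.4]
ft_force: [-0.4, 0.1, -0.2]
finger_gap: 49.9
```

```bash
python3 - <<'E'
from h import *
n="scene";p,d=snapshot(n);W=cloud(n,d);h=cv2.cvtColor(p,cv2.COLOR_BGR2HSV)
g=(h[...,0]>=50)&(h[...,0]<=75)&(h[...,1]>150)&(d>0)&(W[...,2]>50)&(abs(W[...,0]-600)<200)&(abs(W[...,1])<100)
k,lab,st,cen=cv2.connectedComponentsWithStats(g.astype(np.uint8))
for i in range(1,k):
    if st[i,4]>8:q=W[lab==i];print(n,st[i,4],np.round(cen[i]),"med",np.round(np.median(q,0),1),q.min(0).round(1),q.max(0).round(1))
V=np.array([583,4,73]);u,T=frame(-9.9,0);tcp=V+T[:,0]*12
z=state()["tcp_pos"][2];plan(T,[np.r_[tcp[:2],z],tcp])
cv2.imwrite("pics/s5.png",cv2.resize(p[160:280,130:290],None,fx=4,fy=4))
E
```

```text
scene 83 [216. 208.] med [495.3  23.3  80.3] [475.3   7.1  63.4] [513.5  30.3  85.8]
scene 111 [162. 239.] med [677.7  -6.9  79.9] [659.  -22.1  63.5] [694.    1.3  84.3]
joints [-19.6  15.1  16.  113.9  -5.2  51.7  79.3] t 9.22 gap 50.1 F [ 0.7 -0.7 -0.2]
tcp [497.3  19.1 149.8] rotvec [ 0.   -0.02  0.02] n>= 1.0
to [583.    4.  149.8] shift cm [ 0.   -0.02  8.7 ] n>= 3.0
to [583.   4.  61.] shift cm [8.88 0.   0.  ] n>= 3.0
```

View pics/s5.png

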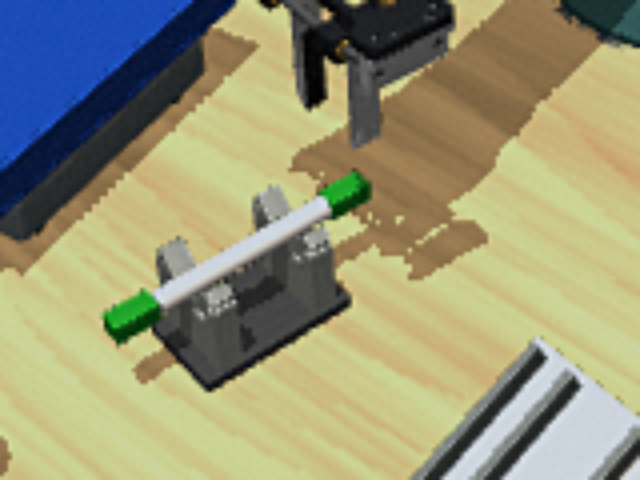

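The shaft lies in both Vs, with its ends at x 475 and 694 (centre about 585, y about 5), released. Next is the regrasp at the middle, with the tips 9 mm under the axis so they stay clear of the tray floor later.

Emit:
jog_arm(motion=[{"rotation": [0,0,0],"translation": [0,0,2.9],"hand": 5},{"rotation": [0,0,0],"translation": [0,0,2.9],"hand": 5},{"rotation": [0,0,0],"translation": [0,0,2.9],"hand": 5},{"rotation": [0,0,0],"translation": [0,0,0],"hand": 5},{"rotation": [0,0,0],"translation": [2,0,0],"hand": 5},{"rotation": [0,0,0],"translation": [2,0,0],"hand": 5},{"rotation": [0,0,0],"translation": [2,0,0],"hand": 5},{"rotation": [0,0,0],"translation": [0,0,0],"hand": 5},{"rotation": [0,0,0],"translation": [0,0,0],"hand": 5},{"rotation": [0,0,0],"translation": [0,0,0],"hand": 5},{"rotation": [0,0,0],"translation": [0,0,0],"hand": 5}])

```text
t: 10.13
tcp_pos: [584.0, 4.2, 91.2]
orientation: [6.0, 89.9, -3.9]
ft_force: [0.5, 0.6, 0.3]
finger_gap: 49.8
```

```bash
python3 - <<'E'
from h import *
V=np.array([584,4.5,73]);u,T=frame(-9.9,0);tcp=V+T[:,0]*9
z=state()["tcp_pos"][2];plan(T,[np.r_[tcp[:2],z],tcp])
E
```

```text
joints [-15.2  27.9  15.2 104.5  -9.4  48.7  84.6] t 10.13 gap 49.8 F [0.5 0.6 0.3]
tcp [584.    4.2  91.2] rotvec [-0.    0.09 -0.01] n>= 1.0
to [584.    4.5  91.2] shift cm [ 0.    0.03 -0.  ] n>= 1.0
to [584.    4.5  64. ] shift cm [2.72 0.   0.  ] n>= 1.0
```

Emit:
jog_arm(motion=[{"rotation": [0,0,0],"translation": [1.4,0,0],"hand": 5},{"rotation": [0,0,0],"translation": [1.3,0,0],"hand": 5},{"rotation": [0,0,0],"translation": [0,0,0],"hand": 5},{"rotation": [0,0,0],"translation": [0,0,0],"hand": 5},{"rotation": [0,0,0],"translation": [0,0,0],"hand": 1},{"rotation": [0,0,0],"translation": [0,0,0],"hand": 1},{"rotation": [0,0,0],"translation": [0,0,0],"hand": 1},{"rotation": [0,0,0],"translation": [0,0,0],"hand": 1},{"rotation": [0,0,0],"translation": [0,0,0],"hand": 1},{"rotation": [0,0,0],"translation": [0,0,0],"hand": 1},{"rotation": [0,0,0],"translation": [0,0,0],"hand": 1}], grip_force=30)

```text
t: 11.05
tcp_pos: [583.3, 1.7, 63.5]
orientation: [-77.5, 89.9, -87.5]
ft_force: [-3.5, -11.4, 6.9]
finger_gap: 17.2
```

Emit:
jog_arm(motion=[{"rotation": [0,0,0],"translation": [-1,0,0],"hand": 1},{"rotation": [0,0,0],"translation": [-1,0,0],"hand": 1},{"rotation": [0,0,0],"translation": [-2,0,0],"hand": 1},{"rotation": [0,0,0],"translation": [-2,0,0],"hand": 1},{"rotation": [0,0,0],"translation": [-2,0,0],"hand": 1},{"rotation": [0,0,0],"translation": [-2,0,0],"hand": 1},{"rotation": [0,0,0],"translation": [-2,0,0],"hand": 1},{"rotation": [0,0,0],"translation": [0,0,0],"hand": 1},{"rotation": [0,0,0],"translation": [0,0,0],"hand": 1},{"rotation": [0,0,0],"translation": [0,0,0],"hand": 1},{"rotation": [0,0,0],"translation": [0,0,0],"hand": 1}])

```text
t: 11.97
tcp_pos: [583.0, 4.4, 182.4]
orientation: [-153.4, 90.0, -163.2]
ft_force: [0.1, 0.4, -0.9]
finger_gap: 16.8
```

```bash
cat > tr.py <<'E'
from h import *
F=np.array([550.8,-287.5,75]);u,T=frame(10.4,0);tcp=F+np.array([0,0,2.])
z=state()["tcp_pos"][2];plan(T,[np.r_[tcp[:2],z],tcp])
E
python3 tr.py; python3 -c "
from h import *
p,d=snapshot('scene');c=p[120:280,60:290];cv2.imwrite('pics/s6.png',cv2.resize(c,None,fx=3,fy=3))"
```

```text
joints [-16.6  21.5  16.7 100.4  -7.   59.1  82.7] t 11.97 gap 16.8 F [ 0.1  0.4 -0.9]
tcp [583.    4.4 182.4] rotvec [-2.029e+01 -5.000e-02  1.000e-02] n>= 3.0
to [ 550.8 -287.5  182.4] shift cm [  0.   -28.13  -8.43] n>= 8.0
to [ 550.8 -287.5   77. ] shift cm [10.54  0.    0.  ] n>= 3.0
```

View pics/s6.png

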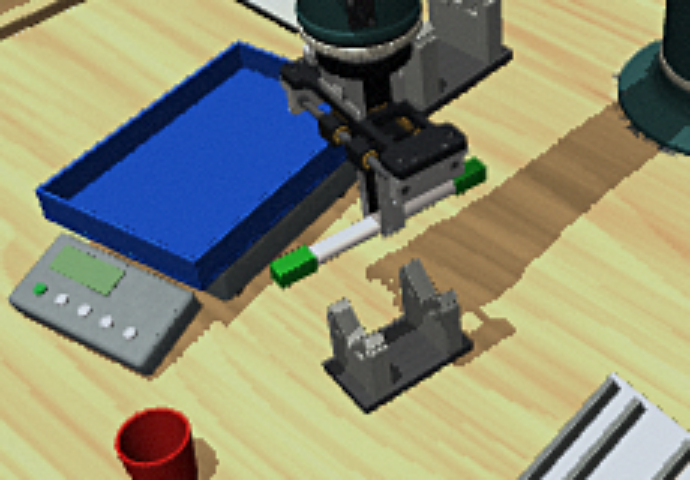

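Held level by its middle at (385,220) in the crop. Carry it to the tray.

Emit:
jog_arm(motion=[{"rotation": [-6.76,0,0],"translation": [0,0,0],"hand": 1},{"rotation": [-6.76,0,0],"translation": [0,0,0],"hand": 1},{"rotation": [-6.76,0,0],"translation": [0,0,0],"hand": 1},{"rotation": [0,0,0],"translation": [0,-3.5,-1.05],"hand": 1},{"rotation": [0,0,0],"translation": [0,-3.5,-1.05],"hand": 1},{"rotation": [0,0,0],"translation": [0,-3.5,-1.05],"hand": 1},{"rotation": [0,0,0],"translation": [0,-3.5,-1.05],"hand": 1},{"rotation": [0,0,0],"translation": [0,-3.5,-1.05],"hand": 1},{"rotation": [0,0,0],"translation": [0,-3.5,-1.05],"hand": 1},{"rotation": [0,0,0],"translation": [0,-3.5,-1.05],"hand": 1},{"rotation": [0,0,0],"translation": [0,-3.5,-1.05],"hand": 1}])

```text
t: 12.93
tcp_pos: [550.5, -287.9, 182.6]
orientation: [155.0, 90.0, 165.4]
ft_force: [0.6, 0.5, -1.1]
finger_gap: 17.0
```

Emit:
jog_arm(motion=[{"rotation": [0,0,0],"translation": [0,0,0],"hand": 1},{"rotation": [0,0,0],"translation": [0,0,0],"hand": 1},{"rotation": [0,0,0],"translation": [0,0,0],"hand": 1},{"rotation": [0,0,0],"translation": [0,0,0],"hand": 1}])

```text
t: 13.27
tcp_pos: [551.6, -285.0, 182.8]
orientation: [94.6, 90.0, 105.1]
ft_force: [1.2, -0.1, 0.2]
finger_gap: 17.5
```

```bash
python3 tr.py
```

```text
joints [ 10.8  25.5  18.3  94.9  -8.9  61.  132.2] t 13.27 gap 17.5 F [ 1.2 -0.1  0.2]
tcp [ 551.6 -285.   182.8] rotvec [ 0.07 -0.   -0.03] n>= 1.0
to [ 550.8 -287.5  182.8] shift cm [ 0.   -0.23 -0.12] n>= 1.0
to [ 550.8 -287.5   77. ] shift cm [10.58  0.    0.  ] n>= 3.0
```

Emit:
jog_arm(motion=[{"rotation": [0,0,0],"translation": [2,0,0],"hand": 1},{"rotation": [0,0,0],"translation": [2,0,0],"hand": 1},{"rotation": [0,0,0],"translation": [2,0,0],"hand": 1},{"rotation": [0,0,0],"translation": [1.5,0,0],"hand": 1},{"rotation": [0,0,0],"translation": [1.5,0,0],"hand": 1},{"rotation": [0,0,0],"translation": [0.8,0,0],"hand": 1},{"rotation": [0,0,0],"translation": [0,0,0],"hand": 1},{"rotation": [0,0,0],"translation": [0,0,0],"hand": 1},{"rotation": [0,0,0],"translation": [0,0,0],"hand": 1},{"rotation": [0,0,0],"translation": [0,0,0],"hand": 1}])

```text
t: 14.1
tcp_pos: [551.9, -286.4, 86.2]
orientation: [-33.7, 89.9, -23.3]
ft_force: [-0.1, -0.8, -1.0]
finger_gap: 17.1
```

```bash
python3 tr.py; python3 -c "
from h import *
p,d=snapshot('scene');c=p[110:250,50:250];cv2.imwrite('pics/s7.png',cv2.resize(c,None,fx=3,fy=3))"
```

```text
joints [ 12.2  31.9  16.7  99.1 -11.3  50.6 134.1] t 14.1 gap 17.1 F [-0.1 -0.8 -1. ]
tcp [ 551.9 -286.4   86.2] rotvec [-0.    0.09  0.06] n>= 1.0
to [ 550.8 -287.5   86.2] shift cm [ 0.   -0.09 -0.12] n>= 1.0
to [ 550.8 -287.5   77. ] shift cm [0.92 0.   0.  ] n>= 1.0
```

View pics/s7.png

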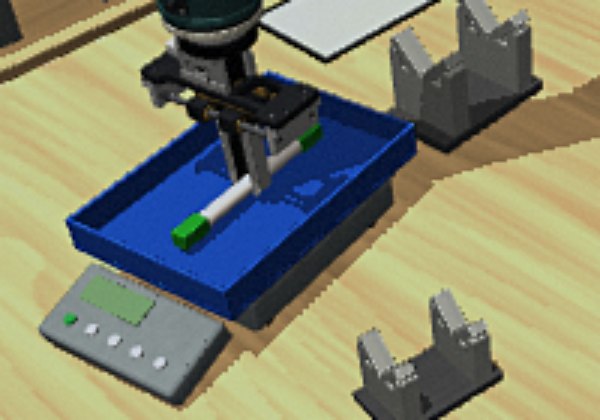

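The shaft is inside the tray between its walls, at about (250,185) in the crop. Lower the last bit, release and retreat.

Emit:
jog_arm(motion=[{"rotation": [0,0,0],"translation": [0.3,0,0],"hand": 1},{"rotation": [0,0,0],"translation": [0.3,0,0],"hand": 1},{"rotation": [0,0,0],"translation": [0.2,0,0],"hand": 1},{"rotation": [0,0,0],"translation": [0,0,0],"hand": 1},{"rotation": [0,0,0],"translation": [0,0,0],"hand": 1},{"rotation": [0,0,0],"translation": [0,0,0],"hand": 1}])

```text
t: 14.65
tcp_pos: [551.3, -286.5, 77.2]
orientation: [-51.1, 90.0, -40.7]
ft_force: [-0.8, 0.4, -1.4]
finger_gap: 16.9
```

Emit:
jog_arm(motion=[{"rotation": [0,0,0],"translation": [0,0,0],"hand": 2.5},{"rotation": [0,0,0],"translation": [0,0,0],"hand": 3.5},{"rotation": [0,0,0],"translation": [0,0,0],"hand": 5},{"rotation": [0,0,0],"translation": [0,0,0],"hand": 5},{"rotation": [0,0,0],"translation": [-1,0,0],"hand": 5},{"rotation": [0,0,0],"translation": [-2,0,0],"hand": 5},{"rotation": [0,0,0],"translation": [-3,0,0],"hand": 5},{"rotation": [0,0,0],"translation": [-3,0,0],"hand": 5},{"rotation": [0,0,0],"translation": [-3,0,0],"hand": 5},{"rotation": [0,0,0],"translation": [0,0,0],"hand": 5},{"rotation": [0,0,0],"translation": [0,0,0],"hand": 5},{"rotation": [0,0,0],"translation": [0,0,0],"hand": 5}])

```text
t: 15.65
tcp_pos: [551.1, -286.2, 197.2]
orientation: [-28.9, 90.0, -18.5]
ft_force: [-0.0, -0.3, -0.0]
finger_gap: 50.0
```

```bash
python3 - <<'E'
from h import *
n="scene";p,d=snapshot(n);W=cloud(n,d);h=cv2.cvtColor(p,cv2.COLOR_BGR2HSV)
g=(h[...,0]>=50)&(h[...,0]<=75)&(h[...,1]>150)&(d>0)&(W[...,2]>50)&(abs(W[...,0]-600)<200)&(abs(W[...,1]+290)<110)
k,lab,st,cen=cv2.connectedComponentsWithStats(g.astype(np.uint8))
for i in range(1,k):
    if st[i,4]>8:q=W[lab==i];print(n,st[i,4],np.round(cen[i]),"med",np.round(np.median(q,0),1),q.min(0).round(1),q.max(0).round(1))
m=(h[...,0]>=8)&(h[...,0]<=20)&(h[...,1]>150)&(W[...,2]>40);m[:215]=0;m[330:]=0;m[:,:220]=0;m[:,330:]=0
k,lab,st,cen=cv2.connectedComponentsWithStats(m.astype(np.uint8))
for i in range(1,k):
    if st[i,4]>8:print("orange",W[lab==i].mean(0).round(1))
cv2.imwrite("pics/s8.png",cv2.resize(p[100:330,50:340],None,fx=2.5,fy=2.5))
E
```

```text
scene 57 [153. 157.] med [ 462.8 -296.9   90.7] [ 443.7 -312.1   76.5] [ 479.2 -288.7   94.9]
scene 92 [114. 189.] med [ 645.  -262.2   90.4] [ 622.9 -278.7   75.1] [ 660.7 -252.2   98. ]
orange [490.7 353.8 150.2]
orange [656.1 331.4  73.4]
```

View pics/s8.png

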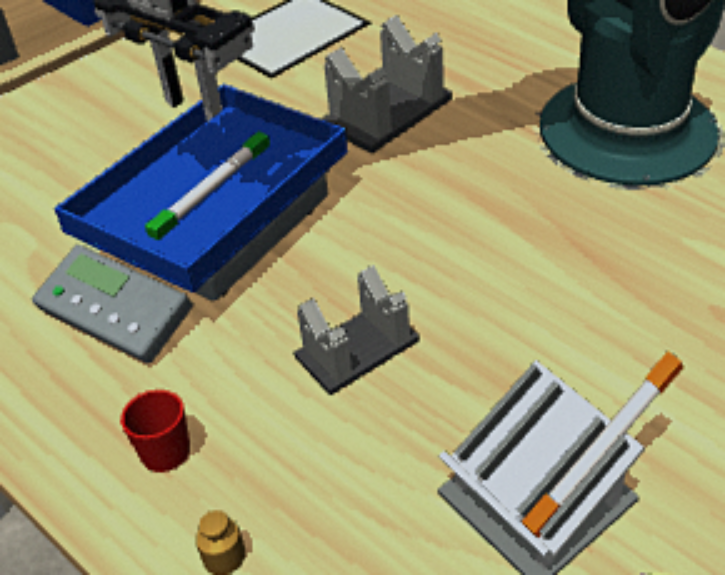

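The green shaft lies flat near the middle of the tray, with both ends' upper faces at about z 91. The orange shaft is unmoved, and the gripper is clear above.

```bash
python3 -c "
from station import job_done;print(job_done())"
```

```text
the job is handed in; nothing more can be done
None
```

I moved the green shaft from the rack to the V-block and then into the blue tray, and handed the job in at about 16 s of the 54 s allowed; no verdict was reported. I gripped it by its upper end and released it in the middle of the smaller V-block. I then took it again by its middle and held it until its underside was about 2 mm above the tray floor.

**Last checks:**
- **Green shaft:** both ends' upper faces read z ≈ 91 mm, so it lies level on the tray floor. Its centre is about (553, -281), a few mm from the tray's middle.
- **Orange shaft:** it reads within 1 mm of its first measurement.
- **Gripper:** it is open, about 120 mm above its release height, with no force on it.

**What disagreed:**
- **Cameras:** the two cameras differed by about 3–5 mm in y.
- **Rack grip:** the arm ended about 5 mm further in y than I planned, probably because the fingers centred themselves on the shaft.
- **Over the V-block:** one reading was taken before the arm had settled, which made my correction overshoot by about 7 mm. I fixed that before lowering the shaft.

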